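# Unstack the polishing compound bars onto their own holder plates

## Task

The four polishing compound bars are piled up on the round rubber pad: take the pile apart from the top down and lay each bar flat on the holder plate of its own colour, centred between the two end lips and lined up lengthwise with the plate. So that the compounds stay clean, no bar may touch a plate of another colour or be laid on the bench; leave the tin and the felt wheel where they are.

Things in the scene. Friction and masses are not known exactly. Their poses are not given: they have to be found in the camera images.
- bar_red_mid (a point): centre (half-way up) of the red bar of polishing compound, the topmost of the pile at the start: a rigid block 120 (x, its length) x 38 (y, its width) x 26 mm high (z up), about 0.22 kg, a 22 mm band of kraft paper round its middle (the same at both ends). The four bars lie flat one on another, each turned about 45 degrees to the one beneath it, middles nearly above one another, on a round 150 mm grey-brown rubber pad 4 mm thick that is fixed to the bench.
- bar_green_mid (a point): centre (half-way up) of the green bar of polishing compound, the second from the top of the pile at the start: a rigid block 120 (x, its length) x 38 (y, its width) x 26 mm high (z up), about 0.22 kg, a 22 mm band of kraft paper round its middle (the same at both ends). The four bars lie flat one on another, each turned about 45 degrees to the one beneath it, middles nearly above one another, on a round 150 mm grey-brown rubber pad 4 mm thick that is fixed to the bench.
- bar_blue_mid (a point): centre (half-way up) of the blue bar of polishing compound, the third from the top of the pile at the start: a rigid block 120 (x, its length) x 38 (y, its width) x 26 mm high (z up), about 0.22 kg, a 22 mm band of kraft paper round its middle (the same at both ends). The four bars lie flat one on another, each turned about 45 degrees to the one beneath it, middles nearly above one another, on a round 150 mm grey-brown rubber pad 4 mm thick that is fixed to the bench.
- bar_white_mid (a point): centre (half-way up) of the white bar of polishing compound, the bottom one of the pile at the start: a rigid block 120 (x, its length) x 38 (y, its width) x 26 mm high (z up), about 0.22 kg, a 22 mm band of kraft paper round its middle (the same at both ends). The four bars lie flat one on another, each turned about 45 degrees to the one beneath it, middles nearly above one another, on a round 150 mm grey-brown rubber pad 4 mm thick that is fixed to the bench.
- plate_red_top (a point): middle of the upper face of the red holder plate, where the underside of the red bar belongs: a fixed dark grey plate 166 (x, its length) x 90 mm (y), 4 mm thick, with a red lip across each short end (8 mm wide, its top 6 mm above the upper face, 150 mm clear between the two lips) and a flat red stripe along each long side; no walls on the long sides. z up.
- plate_green_top (a point): middle of the upper face of the green holder plate, where the underside of the green bar belongs: a fixed dark grey plate 166 (x, its length) x 90 mm (y), 4 mm thick, with a green lip across each short end (8 mm wide, its top 6 mm above the upper face, 150 mm clear between the two lips) and a flat green stripe along each long side; no walls on the long sides. z up.
- plate_blue_top (a point): middle of the upper face of the blue holder plate, where the underside of the blue bar belongs: a fixed dark grey plate 166 (x, its length) x 90 mm (y), 4 mm thick, with a blue lip across each short end (8 mm wide, its top 6 mm above the upper face, 150 mm clear between the two lips) and a flat blue stripe along each long side; no walls on the long sides. z up.
- plate_white_top (a point): middle of the upper face of the white holder plate, where the underside of the white bar belongs: a fixed dark grey plate 166 (x, its length) x 90 mm (y), 4 mm thick, with a white lip across each short end (8 mm wide, its top 6 mm above the upper face, 150 mm clear between the two lips) and a flat white stripe along each long side; no walls on the long sides. z up.
- tin_mid (a point): centre of a closed steel tin with a brass lid, 50 mm across, 23 mm high, standing loose on the bench; to be left alone
- felt_wheel_mid (a point): centre of a cream felt polishing wheel, 68 mm across, 21 mm high, lying loose on the bench; to be left alone
Mind the look-alikes: they are no part of the job. Leave any brown look-alike of the part that bears plate_blue_top alone.

How it is judged:
By the outcome, as a careful person would: the job done as asked, in the order asked, and still so for the second after the job is handed in, with the robot touching nothing.
It also fails if it takes over 128 s, if anything falls off the work surface, if the arm or the gripper's body presses on something with over 40 N, if the wrist force passes 120 N, or if a joint passes its speed limit or range.

## Robot

A 6-joint arm with a two-finger parallel gripper is mounted at the origin on the work surface. World frame = base frame: x ahead of the robot, y to its left, z up, the work surface at z = 0. Lengths are in m, angles in rad, forces in N, time in s.
With the tool pointing down it reaches from about 0.275 to 0.875 m from the base axis. Payload 12.5 kg.
Tool frame: the origin (TCP) lies on the centre line of the jaws, within the pads' length; the fingertips stand r.finger_overhang ahead of it and the grasp point (between the pads) lies 3 mm ahead of it (r.finger_overhang is the distance from the TCP to the fingertips, in m); z points along the fingers, y is the direction in which the jaws open and shut (so a half turn about z gives the same grasp; the last joint's range is limited). The gripper opens to 85 mm and grips with 20 to 120 N. Pads are 22 mm wide; open, the fingers measure 114 mm over their backs; the gripper's body (76 mm by 85 mm) begins 54 mm behind the grasp point. The pads swing forward as they close: fully open they stand 13 mm farther back than shut.
Start: joints at [-1.34, 0.351, 1.652, -0, 1.139, -0.085], TCP at [0.171, -0.523, 0.225] pointing down, gripper open.
Joint ranges: [-2.75, 2.75], [-0.79, 2.1], [0.01, 2.65], [-1.57, 4.71], [0.07, 3.14], [-2.87, 2.87]. Speed limits (rad/s): [2.22, 2.22, 2.79, 3.14, 3.14, 3.14].

## Interface

Orientations are given as a unit quaternion [x, y, z, w].
In Python, from cell import r, optics gives the robot as it stands. The module is installed in compiled form; this text tells all that it offers. Calls block until the motion is done:
- r.move_to(position, orientation): joint-space move of the TCP to a pose.
- r.move_linear(position, rot=None, vel=0.15): straight line of the TCP; rot=None keeps the orientation; vel is the mean speed in m/s.
- r.set_joints(angles): joint-space move.
- r.set_gripper(opening, squeeze=None): opening from 0.0 (shut) to 1.0 (fully open); squeeze is the grip in N (None keeps the last); returns when the fingers have stopped.
- r.sleep(seconds).
- r.inverse_kinematics(position, orientation): joint angles nearest the present ones, or None.
- optics.get_image(name): name is "scene" or "side" or "wrist"; returns a dict with "pixels" (384x512x3 uint8, red, green, blue), "depth" (384x512 float32, m along the optical axis (not along the pixel's ray), 0 where there is no reading), "fx", "fy", "cx", "cy" (pixels), "camera_from_world" (4x4, takes a point from world to camera coordinates); the wrist camera has in their place "mount" (4x4, takes a point from camera to tool coordinates, whose origin is the TCP and whose axes are the flange's). Camera axes: x right, y down, z forward; pixel columns grow to the right and rows downward; lengths in m; the calibration is good to about 2 mm. A picture is of the moment at which its call begins: read the wrist's pose just before it.
A pose or a line that the arm cannot do raises r.PlanningError and nothing moves.
- r.hand_in(): hands the job in, once; it reports no verdict.
Readings, each from a call of its own:
- r.current_t(): time.
- r.current_q(): joint angles.
- r.current_qvel(): joint speeds.
- r.current_effort(): joint torques, N m.
- r.current_tool_pos(): TCP position.
- r.current_ee_rot(): TCP orientation.
- r.current_contact_force(): force on the tool from outside, world axes, zero at the start.
- r.current_torque(): the same for the moment, N m.
- r.current_opening(): opening from 0.0 (shut) to 1.0 (fully open).
Only numpy, scipy, OpenCV 4.12 (cv2) and the standard library are available. Lean on these libraries where they do the work, as an engineer would, in place of code of your own. Each camera call takes 0.05 s, during which the arm holds its last target.

## Working session

There is one attempt and no reset: what is moved stays moved. The work goes in short steps, each a Python script; the robot and the scene stay as the last script left them, time stands still between calls to the robot, and variables do not carry over. Pictures are saved under pics/ and viewed, and the job is handed in when it is done.

```bash
mkdir -p pics; ls
python3 - <<'E'
from cell import r, optics
import cv2,numpy as np
print(r.current_t(), r.finger_overhang, r.current_tool_pos(), r.current_ee_rot())
for n in ["scene","side","wrist"]:
    im=optics.get_image(n)
    cv2.imwrite(f"pics/a_{n}.png",im["pixels"][:,:,::-1])
    np.savez(f"a_{n}.npz",**im)
    print(n,im["fx"],im["fy"],im["cx"],im["cy"]); print(np.round(im.get("camera_from_world",im.get("mount")),3))
E
```

```text
pics
0.0 0.022 [ 0.17078225 -0.52246277  0.22496733] [ 9.87554503e-01  1.57276108e-01 -4.18929529e-05 -5.71917114e-04]
scene 397.28182268671173 397.28182268671173 248.32672752626772 194.73220170645226
[[-0.408  0.913  0.01   0.216]
 [ 0.718  0.327 -0.614 -0.346]
 [-0.564 -0.243 -0.789  1.475]
 [ 0.     0.     0.     1.   ]]
side 438.60795001155464 438.60795001155464 249.36177856082992 185.4198780280767
[[-0.772 -0.636  0.022  0.426]
 [-0.336  0.379 -0.862  0.258]
 [ 0.54  -0.673 -0.506  1.041]
 [ 0.     0.     0.     1.   ]]
wrist 300.6028575301969 300.6028575301969 261.4914055999226 193.24817274260488
[[-0.    -0.958 -0.288  0.074]
 [ 1.    -0.     0.     0.   ]
 [-0.    -0.288  0.958 -0.148]
 [ 0.     0.     0.     1.   ]]
```

View pics/a_scene.png

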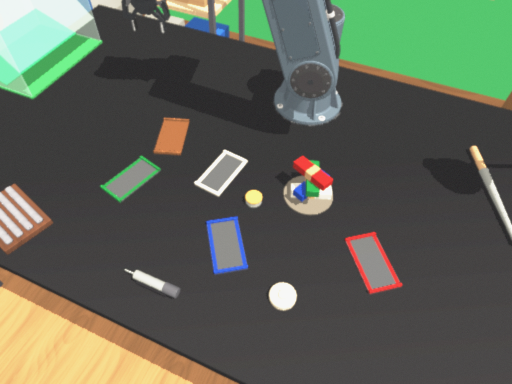

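View pics/a_side.png

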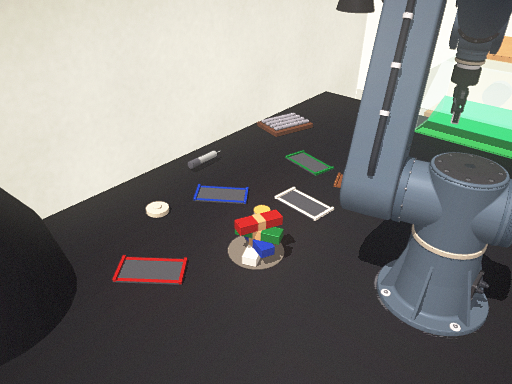

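View pics/a_wrist.png

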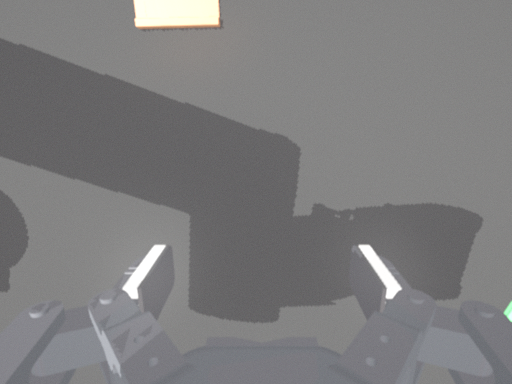

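The scene picture shows the pile at about (312,183). The plates are red (373,262), blue (227,244), white (221,172) and green (130,178). The brown look-alike is at (172,136), the tin at (254,198) and the wheel at (283,296). Next come rough positions, then wrist views.

```bash
cat > h.py <<'E'
import numpy as np, cv2
from scipy.spatial.transform import Rotation as R
def bp(d,us,vs,T=None):
    """pixels+depth -> world"""
    z=d["depth"][vs,us]; P=np.stack([(us-d["cx"])/d["fx"]*z,(vs-d["cy"])/d["fy"]*z,z,np.ones_like(z)])
    M=np.linalg.inv(d["camera_from_world"]) if T is None else T
    return (M@P)[:3].T
def down(phi):  # tool z down, tool y axis at world angle phi
    y=np.array([np.cos(phi),np.sin(phi),0]); z=np.array([0,0,-1.]); x=np.cross(y,z)
    return R.from_matrix(np.stack([x,y,z],1)).as_quat()
def wT(pos,q,mount):
    M=np.eye(4); M[:3,:3]=R.from_quat(q).as_matrix(); M[:3,3]=pos
    return M@mount
def ang(phi): return (phi+np.pi/2)%np.pi-np.pi/2
E
python3 - <<'E'
from h import *
for n,pts in [("scene",dict(red=(373,262),blue=(227,244),white=(221,172),green=(130,178),brown=(172,136),tin=(254,196),wheel=(283,296),pile=(313,172),pad=(308,208))),("side",dict(red=(150,270),blue=(221,194),white=(303,203),green=(309,162),tin=(262,209),wheel=(157,209),pile=(258,219),pad=(250,262)))]:
    d=dict(np.load(f"a_{n}.npz"))
    for k,(u,v) in pts.items(): print(n,k,np.round(bp(d,np.array([u]),np.array([v]))[0],3))
E
```

```text
scene red [0.565 0.379 0.008]
scene blue [ 0.673 -0.001  0.002]
scene white [ 0.445 -0.133  0.003]
scene green [ 0.586 -0.377  0.005]
scene brown [ 0.367 -0.358  0.001]
scene tin [0.502 0.005 0.021]
scene wheel [0.76  0.196 0.022]
scene pile [0.415 0.147 0.105]
scene pad [ 0.462  0.163 -0.   ]
side red [0.559 0.379 0.005]
side blue [ 0.671 -0.002  0.004]
side white [ 0.444 -0.131  0.004]
side green [ 0.581 -0.379  0.005]
side tin [0.5   0.005 0.025]
side wheel [0.739 0.202 0.019]
side pile [0.404 0.15  0.11 ]
side pad [0.382 0.205 0.018]
```

```bash
cat > view.py <<'E'
from cell import r, optics
from h import *
def view(name,pos,phi):
    r.move_to(pos,down(phi)); 
    p,q=r.current_tool_pos(),r.current_ee_rot()
    d=optics.get_image("wrist"); T=wT(p,q,d["mount"]); d["T"]=T
    np.savez(f"{name}.npz",**d); cv2.imwrite(f"pics/{name}.png",d["pixels"][:,:,::-1])
    print(name,np.round(p,4),r.current_t())
E
python3 - <<'E'
from view import *
h=-np.pi/2
view("v_green",[.52,-.36,.27],h)
view("v_wb",[.48,-.07,.30],h)
view("v_pile1",[.35,.12,.30],h)
view("v_pile2",[.42,.22,.30],h)
view("v_red",[.50,.36,.27],h)
E
```

```text
v_green [ 0.5193 -0.3607  0.2698] 1.6417
v_wb [ 0.4803 -0.0709  0.2999] 2.825
v_pile1 [0.3509 0.1195 0.3001] 3.7917
v_pile2 [0.4205 0.2197 0.2993] 4.4
v_red [0.5    0.3591 0.2702] 5.15
```

```bash
python3 -c "
import cv2,numpy as np
I=[cv2.imread(f'pics/v_{n}.png') for n in ['green','wb','pile1','red']]
I=[i[:260] for i in I]
I=[cv2.resize(i,(400,203)) for i in I]
cv2.imwrite('pics/m1.png',np.vstack([np.hstack(I[:2]),np.hstack(I[2:])]))"
```

```text
(no output)
```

View pics/m1.png

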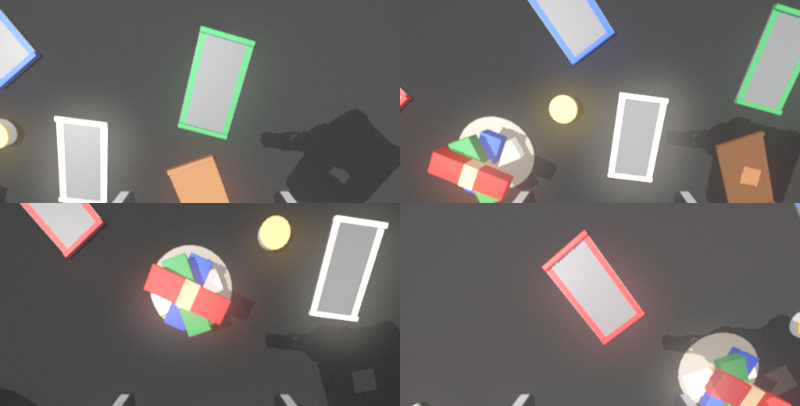

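View pics/v_pile2.png

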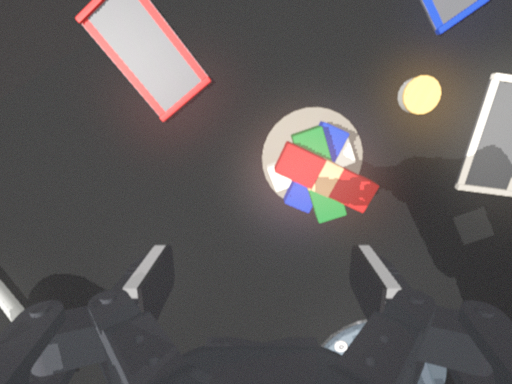

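```bash
cat > meas.py <<'E'
from h import *
def mask(d,c):
    hsv=cv2.cvtColor(d["pixels"],cv2.COLOR_RGB2HSV); H,S,V=[hsv[...,i].astype(int) for i in range(3)]
    if c=="red": return ((H<5)|(H>174))&(S>120)&(V>70)
    if c=="green": return (H>45)&(H<80)&(S>100)&(V>60)
    if c=="blue": return (H>100)&(H<130)&(S>100)&(V>60)
    if c=="white": return (S<35)&(V>185)
def cloud(d,m):
    v,u=np.nonzero(m&(d["depth"]>0)); return bp(d,u,v,d["T"] if "T" in d else None)
def rect(P):
    c,(w,h),a=cv2.minAreaRect((P[:,:2]*1000).astype(np.float32))
    if w<h: w,h,a=h,w,a+90
    return np.array(c)/1000,w,h,ang(np.deg2rad(a))
E
python3 - <<'E'
from view import *
view("v_blue",[.60,.02,.27],-np.pi/2)
from meas import *
near=dict(red=(.562,.379),blue=(.672,-.001),white=(.444,-.132),green=(.583,-.378))
for c,p in near.items():
  for n in ["v_green","v_wb","v_pile1","v_pile2","v_red","v_blue","a_scene","a_side"]:
    d=dict(np.load(n+".npz")); P=cloud(d,mask(d,c))
    if len(P)==0: continue
    k=np.hypot(P[:,0]-p[0],P[:,1]-p[1])<.11
    P=P[k&(P[:,2]<.03)&(P[:,2]>-.02)]
    if len(P)<200: continue
    R_=rect(P); print(c,n,len(P),np.round(R_[0],4),"%.1f %.1f %.1fdeg"%(R_[1],R_[2],np.rad2deg(R_[3])),"z50 %.4f"%np.median(P[:,2]))
E
```

```text
v_blue [0.5999 0.0209 0.2701] 6.5333
red v_pile1 214 [0.4968 0.3286] 94.8 12.3 -55.2deg z50 0.0086
red v_pile2 424 [0.5626 0.3781] 172.4 94.5 37.4deg z50 0.0090
red v_red 922 [0.5612 0.3755] 172.4 93.9 37.6deg z50 0.0084
red v_blue 726 [0.5229 0.3519] 102.1 78.3 -53.1deg z50 0.0051
red a_scene 721 [0.5576 0.3758] 175.6 98.0 37.5deg z50 0.0052
red a_side 615 [0.5644 0.3742] 173.6 101.8 37.6deg z50 0.0061
blue v_green 269 [ 0.6297 -0.0569] 114.1 59.1 -15.2deg z50 0.0087
blue v_wb 1321 [ 0.656  -0.0199] 121.7 93.9 32.9deg z50 0.0051
blue v_pile2 695 [ 0.6013 -0.0328] 89.1 40.6 -89.6deg z50 0.0076
blue v_blue 2799 [ 0.6745 -0.0047] 172.5 94.2 34.9deg z50 0.0050
blue a_scene 697 [ 0.6714 -0.0062] 178.4 92.8 34.7deg z50 0.0049
blue a_side 297 [ 0.6762 -0.0055] 170.6 105.5 35.1deg z50 0.0060
white v_green 6958 [ 0.4411 -0.1289] 174.8 98.0 -7.5deg z50 0.0040
white v_wb 6626 [ 0.4425 -0.1336] 173.5 95.2 -7.2deg z50 0.0040
white v_pile1 3324 [ 0.4453 -0.1359] 171.8 98.1 -7.4deg z50 0.0046
white v_pile2 1476 [ 0.4463 -0.1301] 169.2 87.3 -7.1deg z50 0.0047
white v_blue 4054 [ 0.4399 -0.1346] 175.6 96.2 -7.5deg z50 0.0040
white a_scene 537 [ 0.4406 -0.1335] 176.8 97.3 -7.8deg z50 0.0048
white a_side 279 [ 0.4489 -0.134 ] 182.6 100.1 -8.6deg z50 0.0060
green v_green 2288 [ 0.5834 -0.378 ] 170.7 92.9 -14.5deg z50 0.0051
green v_wb 1790 [ 0.5848 -0.3814] 171.6 98.2 -14.6deg z50 0.0050
green v_blue 361 [ 0.54   -0.3241] 71.8 29.4 8.8deg z50 0.0048
green a_scene 442 [ 0.5792 -0.3795] 173.9 101.2 -14.9deg z50 0.0048
green a_side 226 [ 0.5888 -0.3784] 189.3 102.0 -13.2deg z50 0.0064
```

```bash
cat >> meas.py <<'E'
from scipy.optimize import minimize
def bar(d,c,zt,tol=.006,verbose=True):
    P=cloud(d,mask(d,c)); k=(np.hypot(P[:,0]-.405,P[:,1]-.148)<.09)&(abs(P[:,2]-zt)<tol); P=P[k]
    if len(P)<50: print(c,"few",len(P)); return None
    zm=np.median(P[:,2]); R_=rect(P[abs(P[:,2]-zm)<.004]); print(c,len(P),np.round(R_[0],4),"%.1f %.1f %.1fdeg z%.4f"%(R_[1],R_[2],np.rad2deg(R_[3]),zm)); return R_,zm
E
python3 - <<'E'
from meas import *
for n in ["v_pile1","v_pile2","v_wb","a_scene","a_side"]:
    d=dict(np.load(n+".npz")); print(n); bar(d,"red",.108)
for n in ["v_pile1","v_pile2"]:
    d=dict(np.load(n+".npz"))
    for c,z in [("green",.082),("blue",.056),("white",.03)]: bar(d,c,z)
E
python3 -c "
import cv2
i=cv2.imread('pics/v_pile1.png')[50:180,170:320];cv2.imwrite('pics/c1.png',cv2.resize(i,None,fx=4.5,fy=4.5,interpolation=cv2.INTER_CUBIC)[:600])"
```

```text
v_pile1
red 1706 [0.4086 0.1434] 120.0 38.1 65.0deg z0.1079
v_pile2
red 2517 [0.4092 0.1435] 120.0 38.0 64.2deg z0.1078
v_wb
red 2321 [0.409  0.1428] 119.7 39.0 64.8deg z0.1077
a_scene
red 344 [0.4106 0.1449] 119.6 40.6 66.4deg z0.1078
a_side
red 390 [0.4058 0.1456] 120.5 41.5 64.7deg z0.1088
green few 24
blue 857 [0.4093 0.1474] 119.0 36.5 -23.9deg z0.0559
white 838 [0.4095 0.1497] 120.1 37.9 -68.5deg z0.0299
green 220 [0.404  0.1468] 116.7 36.1 19.7deg z0.0817
blue 921 [0.4092 0.1482] 119.7 37.2 -23.4deg z0.0557
white 593 [0.4059 0.1483] 120.2 43.5 -69.7deg z0.0298
```

View pics/c1.png

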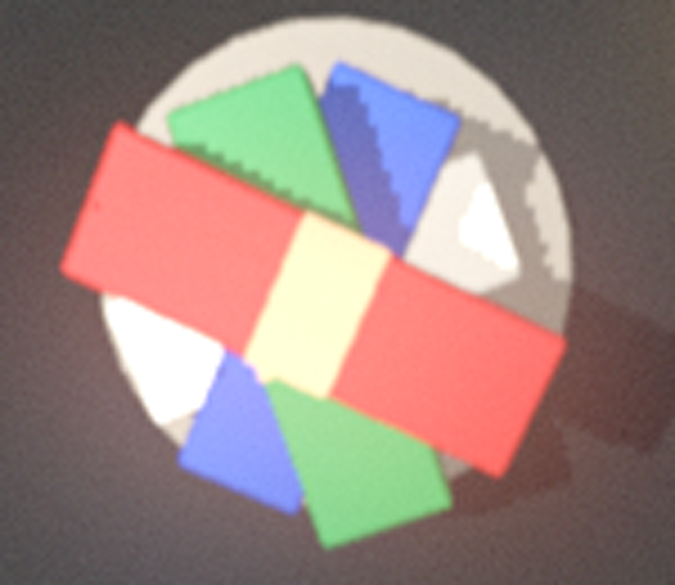

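```bash
cat > act.py <<'E'
from view import *
from meas import *
PL=dict(red=(.562,.3765,37.5),blue=(.6745,-.005,34.9),white=(.4425,-.1335,-7.4),green=(.5835,-.3785,-14.6))
PT=.0045
def best(pos,th):
    c=[]
    for s in (1,-1):
        ph=th+s*np.pi/2; q=r.inverse_kinematics(list(pos),down(ph))
        if q is not None: c.append((abs(q[5]),ph,np.round(q,2)))
    c.sort(key=lambda t:t[0]); return c
def pick(c,xy,thdeg,top,go=True):
    th=np.deg2rad(thdeg); zg=top-.026+.026   # TCP height: tips ~4 mm above bar underside
    ph=best((*xy,.2),th)[0][1]
    r.set_gripper(.75,squeeze=50)
    r.move_to([*xy,zg+.08],down(ph))
    r.move_linear([*xy,zg],vel=.12)
    print("F before close",np.round(r.current_contact_force(),1))
    r.set_gripper(0.0,squeeze=50)
    print("opening",r.current_opening(),"F",np.round(r.current_contact_force(),1),r.current_tool_pos())
    r.move_linear([*xy,zg+.03],vel=.06)
    r.move_linear([*xy,.25],vel=.2)
    print("lifted opening",r.current_opening(),"F",np.round(r.current_contact_force(),1),r.current_t())
def lookheld(name):
    d=optics.get_image("wrist"); d["T"]=wT(r.current_tool_pos(),r.current_ee_rot(),d["mount"]); np.savez(name+".npz",**d)
    cv2.imwrite(f"pics/{name}.png",d["pixels"][:,:,::-1])
def place(c,dz=.026,off=(0,0)):
    x,y,a=PL[c]; th=np.deg2rad(a); x+=off[0]; y+=off[1]
    ph=best((x,y,.2),th)[0][1]
    r.move_to([x,y,.2],down(ph))
    z0=PT+dz
    r.move_linear([x,y,z0+.02],vel=.15)
    for k in np.arange(.016,-.003,-.002):
        r.move_linear([x,y,z0+k],vel=.04)
        f=r.current_contact_force()
        if k>.008: f0=f[2]
        elif f[2]-f0>4: break
    print("down k",k,"F",np.round(f,1),f0)
    r.set_gripper(.75)
    p=r.current_tool_pos(); r.move_linear([x,y,.2],vel=.2)
    print("t",r.current_t())
E
python3 - <<'E'
from act import *
for c,a in [((.409,.1435,.107),64.7),((.406,.147,.08),20),((.409,.148,.05),-23.6),((.407,.149,.03),-69)]: print(best(c,np.deg2rad(a)))
for c,(x,y,a) in PL.items(): print(c,best((x,y,.03),np.deg2rad(a)))
E
```

```text
[(np.float64(0.671517993789315), np.float64(-0.4415683007545652), array([ 0.23,  0.32,  2.05, -0.  ,  0.77,  0.67])), (np.float64(2.4700746598004777), np.float64(2.7000243528352277), array([ 0.23,  0.32,  2.05, -0.  ,  0.77, -2.47]))]
[(np.float64(1.4612166461672906), np.float64(-1.2217304763960306), array([ 0.24,  0.38,  2.07, -0.  ,  0.7 ,  1.46])), (np.float64(1.6803760074225027), np.float64(1.9198621771937625), array([ 0.24,  0.38,  2.07, -0.  ,  0.7 , -1.68]))]
[(np.float64(0.9188115721863577), np.float64(1.1588986233242347), array([ 0.24,  0.44,  2.07, -0.  ,  0.63, -0.92])), (np.float64(2.2227810814034354), np.float64(-1.9826940302655585), array([ 0.24,  0.44,  2.07, -0.  ,  0.63,  2.22]))]
[(np.float64(0.12307375768878659), np.float64(0.36651914291880927), array([ 0.24,  0.48,  2.08, -0.  ,  0.58, -0.12]))]
red [(np.float64(1.4377608807196287), np.float64(-0.916297857297023), array([ 0.52,  0.8 ,  1.42, -0.  ,  0.92,  1.44])), (np.float64(1.7038317728701646), np.float64(2.2252947962927703), array([ 0.52,  0.8 ,  1.42, -0.  ,  0.92, -1.7 ]))]
blue [(np.float64(0.8852708724487925), np.float64(-0.9616764178488756), array([-0.08,  0.8 ,  1.42, -0.  ,  0.92,  0.89])), (np.float64(2.2563217811410006), np.float64(2.1799162357409174), array([-0.08,  0.8 ,  1.42, -0.  ,  0.92, -2.26]))]
white [(np.float64(1.3061632845802764), np.float64(-1.699950691442477), array([-0.39,  0.52,  2.01, -0.  ,  0.61,  1.31])), (np.float64(1.8354293690095167), np.float64(1.4416419621473162), array([-0.39,  0.52,  2.01, -0.  ,  0.61, -1.84]))]
green [(np.float64(1.1832661476260213), np.float64(-1.8256143975860688), array([-0.64,  0.83,  1.36, -0.  ,  0.95,  1.18])), (np.float64(1.9583265059637716), np.float64(1.3159782560037243), array([-0.64,  0.83,  1.36, -0.  ,  0.95, -1.96]))]
```

```bash
python3 - <<'E'
from act import *
pick("red",(.409,.1435),64.7,.108)
lookheld("h_red")
d=optics.get_image("scene"); cv2.imwrite("pics/s_red.png",d["pixels"][:,:,::-1])
E
python3 -c "
import cv2,numpy as np
a=cv2.imread('pics/h_red.png');b=cv2.imread('pics/s_red.png')[100:250,250:400]
cv2.imwrite('pics/m2.png',np.hstack([cv2.resize(a,(480,360)),cv2.resize(b,(320,360))]))"
```

```text
F before close [0.3 0.3 0.1]
opening -0.0038743524068974387 F [ 0.7  0.7 -0.2] [0.40899607 0.14351569 0.10802534]
lifted opening 0.0006563187669447964 F [-0.2 -0.4 -0.1] 10.6417
```

View pics/m2.png

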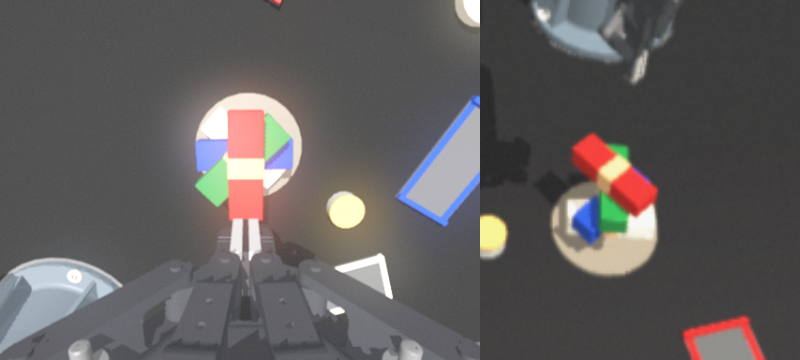

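Run:
```python
from h import *
for n,box in (("h_red",(225,260,246,290)),("v_pile1",(230,300,110,190)),("a_wrist",(235,300,110,190))):
    d=dict(np.load(n+".npz"))
    M=d["mount"]; v0,v1,u0,u1=box
    vv,uu=np.mgrid[v0:v1:5,u0:u1:8]; P=bp(d,uu.ravel(),vv.ravel(),M)
    P=np.c_[uu.ravel(),vv.ravel(),np.round(P*1000)]
    P=P[(P[:,4]<60)&(P[:,4]>-140)]; P=P[np.argsort(-P[:,4])][:14]; print(n);print(P.astype(int))
```

```text
h_red
[[254 235  11  -4 -11]
 [262 235  11   0 -12]
 [270 235  11   4 -12]
 [246 245   7  -7 -15]
 [286 245   7  12 -15]
 [278 245   7   8 -15]
 [254 240  11  -3 -18]
 [262 240  11   0 -18]
 [270 240  11   4 -18]
 [246 250   7  -7 -19]
 [278 250   7   8 -20]
 [286 250   7  12 -21]
 [270 245  11   4 -23]
 [262 245  11   0 -23]]
v_pile1
[[174 275  -7 -43 -19]
 [174 280  -9 -43 -20]
 [166 245  10 -45 -21]
 [158 245  10 -48 -21]
 [166 250  11 -43 -27]
 [166 255   9 -43 -28]
 [158 250  11 -46 -28]
 [166 265   4 -43 -28]
 [142 260   7 -53 -29]
 [166 260   7 -42 -29]
 [166 275   0 -43 -30]
 [166 270   3 -42 -30]
 [166 280  -2 -43 -30]
 [158 255  11 -45 -31]]
a_wrist
[[174 275  -7 -42 -20]
 [174 280  -9 -43 -20]
 [166 245  11 -44 -22]
 [158 245  11 -48 -22]
 [166 250  11 -43 -27]
 [166 255   9 -42 -28]
 [158 250  11 -46 -28]
 [166 260   6 -43 -28]
 [166 270   2 -43 -29]
 [166 265   4 -43 -29]
 [166 280  -3 -43 -29]
 [142 260   7 -53 -30]
 [166 275   1 -42 -31]
 [166 285  -4 -43 -31]]
```

```bash
python3 - <<'E'
from meas import *
d=dict(np.load("h_red.npz"))
for c,z in [("red",.108),("green",.082),("blue",.056),("white",.03)]: bar(d,c,z)
E
python3 -c "
import cv2
i=cv2.imread('pics/h_red.png')[90:320,170:360];cv2.imwrite('pics/c2.png',cv2.resize(i,None,fx=2.6,fy=2.6))"
```

```text
red 1364 [0.4098 0.1431] 118.7 38.0 63.9deg z0.1075
green few 27
blue 603 [0.4086 0.1482] 118.4 37.3 -23.3deg z0.0556
white 898 [0.4087 0.1494] 119.4 37.4 -68.8deg z0.0295
```

View pics/c2.png

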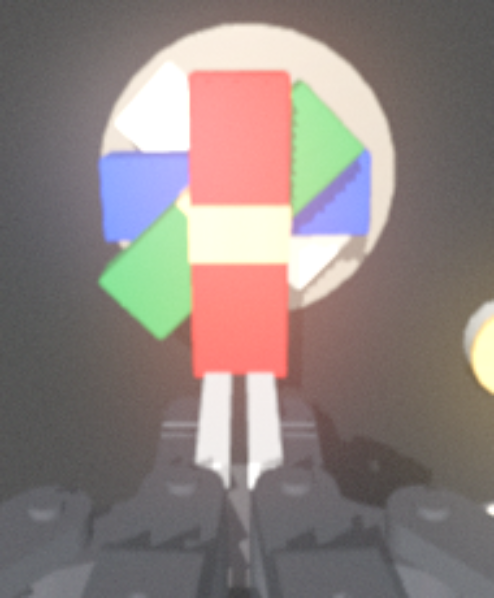

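Missed grip: the jaws shut fully and the pile is untouched. The wrist depth puts the fingertips behind the stated overhang, so I'll check that against the fixed cameras.

Run:
```python
from act import *
print(r.current_tool_pos(),r.finger_overhang, r.current_opening())
p=np.array(r.current_tool_pos())
out=[]
for n in ("side","scene"):
    d=optics.get_image(n); im=d["pixels"][:,:,::-1].copy(); np.savez("g_"+n+".npz",**d)
    uv=[]
    for dz in (0,-.022):
        q=d["camera_from_world"]@np.r_[p+[0,0,dz],1]; u=d["fx"]*q[0]/q[2]+d["cx"]; v=d["fy"]*q[1]/q[2]+d["cy"]; uv.append((u,v)); print(n,dz,u,v,q[2])
    u,v=map(int,uv[0]); c=im[max(v-50,0):v+50,u-65:u+65]; s=4
    c=cv2.resize(c,None,fx=s,fy=s,interpolation=cv2.INTER_NEAREST)
    for (a,b),col in zip(uv,((0,255,255),(255,0,255))): cv2.drawMarker(c,(int((a-u+65)*s),int((b-max(v-50,0))*s)),col,cv2.MARKER_CROSS,20,1)
    out.append(cv2.resize(c,(390,300)))
cv2.imwrite("pics/g.png",np.hstack(out))
```

```text
[0.40833255 0.14335447 0.24855968] 0.022 0.0033986287206653177
side 0 260.04831983832764 168.69802382997244 1.0386871806001448
side -0.022 259.7367422124431 176.79885551265346 1.049827406141395
scene 0 320.1764473167271 132.62903447849862 1.0138796882632022
scene -0.022 318.8799086185552 138.87634214353065 1.0312480381993607
```

View pics/g.png

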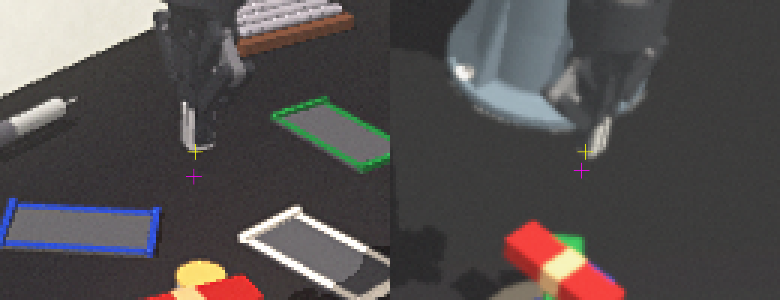

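Both fixed cameras show the shut fingertips at about the TCP itself (yellow cross), not 22 mm ahead of it (magenta cross). I'll touch an empty spot of bench lightly, jaws at the bar's width, to calibrate the tip height.

Run:
```python
from act import *
x,y=.36,.30
r.set_gripper(.45)
r.move_to([x,y,.06],down(-1.2)); print(r.current_opening(),r.current_t())
lookheld("cal45")
r.move_linear([x,y,.032],vel=.1); f0=r.current_contact_force()
z=.032
while z>-.012:
    z-=.002; r.move_linear([x,y,z],vel=.03); f=r.current_contact_force()
    if f[2]-f0[2]>2: break
print("contact cmd z",z,"F",np.round(f-np.array(f0),1),r.current_tool_pos(),r.current_t())
r.move_linear([x,y,.06],vel=.1)
```

```text
0.4522877918238986 12.3333
contact cmd z -0.008000000000000014 F [-3.9 -3.4 18. ] [ 0.3601775   0.30011563 -0.00714143] 17.8167
```

Contact came with the TCP at z = -0.007, so at 38 mm opening the tips stand 7 mm behind the TCP. That agrees with the wrist depth. I'll pick again with this correction.

```bash
sed -i 's/zg=top-.026+.026 .*/zg=top-.029/; s/def place(c,dz=.026/def place(c,dz=-.003/' act.py
python3 - <<'E'
from act import *
view("p1",[.37,.13,.27],-np.pi/2)
d=dict(np.load("p1.npz")); bar(d,"red",.108)
pick("red",(.4092,.1434),64.6,.108)
lookheld("h_red2")
d=optics.get_image("scene"); cv2.imwrite("pics/s_red2.png",d["pixels"][:,:,::-1])
E
python3 -c "
import cv2,numpy as np
a=cv2.imread('pics/h_red2.png');b=cv2.imread('pics/s_red2.png')[80:250,250:400]
cv2.imwrite('pics/m3.png',np.hstack([cv2.resize(a,(480,360)),cv2.resize(b,(320,360))]))"
```

```text
p1 [0.3698 0.1303 0.269 ] 19.75
red 3180 [0.4088 0.1433] 120.2 38.0 65.1deg z0.1078
F before close [0.  0.1 0.1]
opening 0.43334514156012444 F [-3.  -0.   8.2] [0.40954424 0.14347966 0.07979573]
lifted opening 0.4353669097922531 F [-0.3 -0.4 -2.1] 23.8417
```

View pics/m3.png

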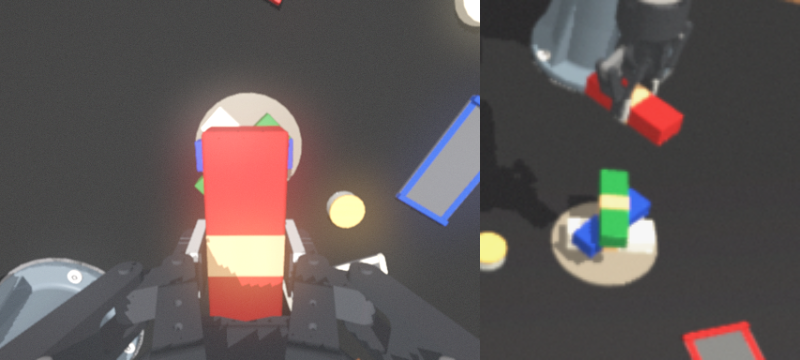

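Red is held centred and the rest of the pile is standing. Placing red.

```bash
python3 - <<'E'
from act import *
place("red")
view("v_red2",[.50,.345,.25],-np.pi/2)
view("p2",[.37,.13,.25],-np.pi/2)
d=dict(np.load("p2.npz")); 
for c,z in [("green",.082),("blue",.056),("white",.03)]: bar(d,c,z)
d=dict(np.load("v_red2.npz"));P=cloud(d,mask(d,"red"));P=P[np.hypot(P[:,0]-.562,P[:,1]-.3765)<.11]
for lo,hi in((.022,.045),(0,.015)): Q=P[(P[:,2]>lo)&(P[:,2]<hi)]; q=rect(Q); print(np.round(q,4) if 0 else q, np.rad2deg(q[3]),np.median(Q[:,2]))
E
python3 -c "
import cv2,numpy as np
a=cv2.imread('pics/v_red2.png');b=cv2.imread('pics/p2.png')
cv2.imwrite('pics/m4.png',np.hstack([cv2.resize(x,(400,300)) for x in (a,b)]))"
```

```text
down k 0.0 F [-1.6 -0.7  3.5] -1.15906259445195
t 30.1417
v_red2 [0.5001 0.345  0.2491] 30.8667
p2 [0.371  0.1305 0.2502] 31.9
green 984 [0.4049 0.1451] 118.4 37.3 18.2deg z0.0818
blue 1449 [0.4088 0.1473] 119.6 37.2 -24.0deg z0.0558
white 1484 [0.4095 0.1496] 120.0 37.9 -68.4deg z0.0299
(array([0.56174744, 0.37503271]), 116.95814514160156, 36.5194091796875, np.float64(0.6574119677304204)) 37.66693115234376 0.029822933941518748
(array([0.56094128, 0.37572845]), 172.29444885253906, 93.34487915039062, np.float64(0.6577063136099013)) 37.68379592895508 0.00534962020346344
```

View pics/m4.png

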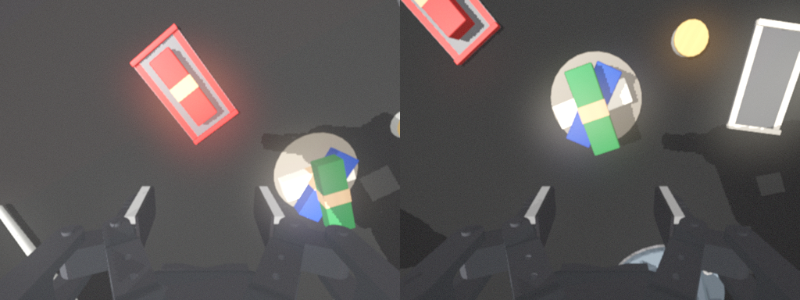

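Red sits within about 1 mm of its plate centre and 0.1° of its line. Green is next.

```bash
sed -i 's/zg=top-.029/zg=top-.028/; s/dz=-.003/dz=-.002/' act.py
python3 - <<'E'
from act import *
bar(dict(np.load("v_red2.npz")),"green",.082)
pick("green",(.405,.1453),18.5,.082)
o=r.current_opening()
if o>.35:
    place("green")
    view("v_green2",[.52,-.36,.25],-np.pi/2)
    view("p3",[.37,.13,.25],-np.pi/2)
    d=dict(np.load("p3.npz")); 
    for c,z in [("blue",.056),("white",.03)]: bar(d,c,z)
    d=dict(np.load("v_green2.npz"));P=cloud(d,mask(d,"green"));P=P[np.hypot(P[:,0]-.5835,P[:,1]+.3785)<.11]
    for lo,hi in((.022,.045),(0,.015)): Q=P[(P[:,2]>lo)&(P[:,2]<hi)]; q=rect(Q); print(q, np.rad2deg(q[3]),np.median(Q[:,2]))
E
python3 -c "
import cv2,numpy as np
a=cv2.imread('pics/v_green2.png');b=cv2.imread('pics/p3.png')
cv2.imwrite('pics/m5.png',np.hstack([cv2.resize(x,(400,300)) for x in (a,b)]))"
```

```text
green 1004 [0.4046 0.1466] 119.3 37.8 19.2deg z0.0816
F before close [-0.2  0.1 -0. ]
opening 0.43430501376550384 F [-2.3 -0.7  9.6] [0.40545047 0.14540687 0.05487354]
lifted opening 0.4349123718799153 F [ 0.5 -0.1 -2.4] 35.475
down k 0.0 F [-1.2  1.   3.3] -1.7708446107904188
t 42.5667
v_green2 [ 0.5197 -0.36    0.2498] 43.0417
p3 [0.3705 0.1297 0.25  ] 44.95
blue 2679 [0.4087 0.1477] 120.0 37.6 -23.4deg z0.0559
white 1589 [0.4094 0.1498] 120.4 37.9 -68.4deg z0.0298
(array([ 0.5836778 , -0.37857422]), 117.43831634521484, 36.756134033203125, np.float64(-0.2504647078836637)) -14.350570678710968 0.029917309669373005
(array([ 0.58426514, -0.37791867]), 168.95343017578125, 92.74420166015625, np.float64(-0.2574353988788909)) -14.749961853027333 0.005170425100501808
```

View pics/m5.png

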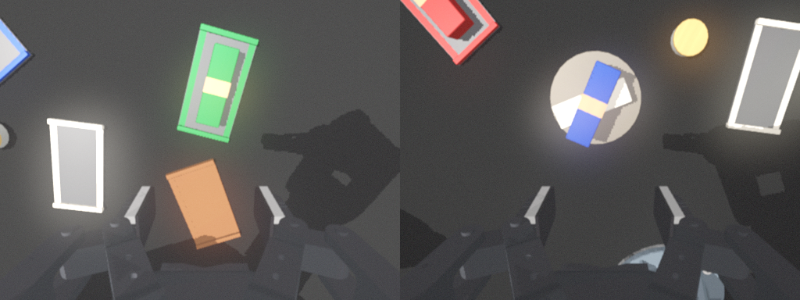

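Green is within 1 mm and 0.4°. Blue follows: when the arm passes the tin (0.50, 0.005), the held bar is well above it.

```bash
python3 - <<'E'
from act import *
pick("blue",(.4088,.1477),-23.5,.056)
o=r.current_opening()
if o>.35:
    place("blue")
    view("v_blue2",[.60,.02,.25],-np.pi/2)
    view("p4",[.37,.13,.25],-np.pi/2)
    d=dict(np.load("p4.npz")); 
    for c,z in [("white",.03)]: bar(d,c,z)
    d=dict(np.load("v_blue2.npz"));P=cloud(d,mask(d,"blue"));P=P[np.hypot(P[:,0]-.6745,P[:,1]+.005)<.11]
    for lo,hi in((.022,.045),(0,.015)): Q=P[(P[:,2]>lo)&(P[:,2]<hi)]; q=rect(Q); print(q, np.rad2deg(q[3]),np.median(Q[:,2]))
E
python3 -c "
import cv2,numpy as np
a=cv2.imread('pics/v_blue2.png');b=cv2.imread('pics/p4.png')
cv2.imwrite('pics/m6.png',np.hstack([cv2.resize(x,(400,300)) for x in (a,b)]))"
```

```text
F before close [0.5 0.4 0.6]
opening 0.43429174185051667 F [-2.1 -0.3  8.3] [0.40920464 0.14782423 0.02882644]
lifted opening 0.43549065219535793 F [-0.5 -0.3 -1.8] 50.425
down k 0.0 F [-0.6  0.9  2.8] -2.959775561952351
t 57.1
v_blue2 [0.6001 0.0199 0.2492] 57.8083
p4 [0.3712 0.1299 0.2502] 58.8583
white 2610 [0.4095 0.1495] 119.8 38.0 -68.4deg z0.0299
(array([ 0.67513983, -0.00507323]), 119.66028594970703, 37.76716232299805, np.float64(0.6045406300832408)) 34.637626647949226 0.029864689123228344
(array([ 0.67428223, -0.00485451]), 172.02272033691406, 92.84602355957031, np.float64(0.6095397829234828)) 34.92405700683593 0.0049687114587227965
```

View pics/m6.png

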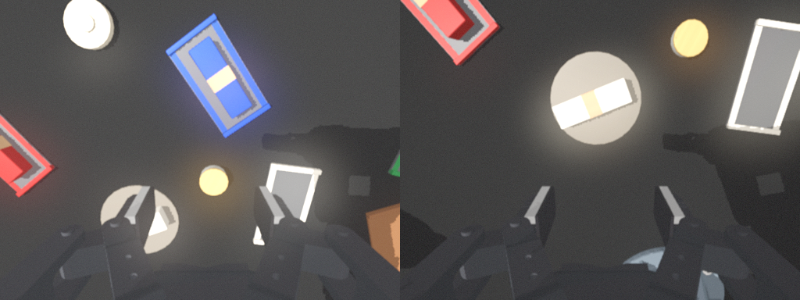

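Blue is within 1 mm and 0.3°. White is the last one.

```bash
python3 - <<'E'
from act import *
pick("white",(.4095,.1496),-68.4,.030)
o=r.current_opening()
if o>.35:
    place("white")
    view("v_white2",[.38,-.10,.25],-np.pi/2)
    d=dict(np.load("v_white2.npz"))
    m=(d["pixels"].min(2)>120); P=cloud(d,m); P=P[np.hypot(P[:,0]-.4425,P[:,1]+.1335)<.11]
    for lo,hi in((.022,.045),(.0,.015)): Q=P[(P[:,2]>lo)&(P[:,2]<hi)]; q=rect(Q); print(len(Q),q, np.rad2deg(q[3]),np.median(Q[:,2]))
    r.move_to([.35,-.1,.35],down(-np.pi/2))
    for n in("scene","side"):
        d=optics.get_image(n); np.savez("f_"+n+".npz",**d); cv2.imwrite(f"pics/f_{n}.png",d["pixels"][:,:,::-1])
    print(r.current_t())
E
python3 -c "
import cv2,numpy as np
a=[cv2.imread(f'pics/{n}.png') for n in('f_scene','f_side','v_white2')]
a=[cv2.resize(x,(400,300)) for x in a]
cv2.imwrite('pics/m7.png',np.vstack([np.hstack(a[:2]),np.hstack([a[2],a[2]*0])]))"
```

```text
F before close [-0.3  0.9  0.3]
opening 0.43393838480099517 F [-2.5 -0.8  9.1] [0.40986703 0.14968582 0.00278621]
lifted opening 0.4372758538403749 F [ 0.1 -0.9 -2. ] 63.8417
down k 0.0 F [-1.7  1.2  5.7] -1.5155186795553435
t 70.225
v_white2 [ 0.3799 -0.0999  0.2498] 70.7167
3373 (array([ 0.44295053, -0.13357549]), 120.1573486328125, 38.50873947143555, np.float64(-0.12557017592610809)) -7.1946411132812464 0.029862363153227267
6656 (array([ 0.4444458 , -0.13345267]), 172.66465759277344, 93.97351837158203, np.float64(-0.1287788855654899)) -7.378486633300768 0.004300493377573683
71.3167
```

View pics/m7.png

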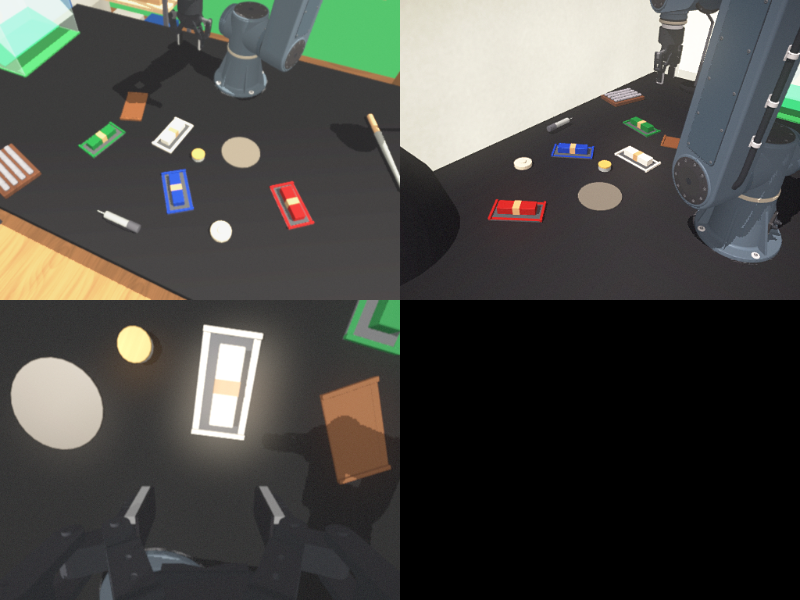

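All four bars lie on their own plates, the tin and wheel are in place, and the arm is clear. Handing in.

Run:
```python
from cell import r
r.hand_in(); print(r.current_t())
```

```text
the job is handed in; nothing more can be done
the job is handed in; nothing more can be done
```

All four bars are on their own plates. I took the pile apart in the order red, green, blue, white and handed the job in at about 71 s.

**Last checks (wrist depth views):** Every bar is centred to within about 1.5 mm and lined up to within 0.4°. The tops are at 30 mm, so they lie flat. The final pictures show the tin, the felt wheel and the brown look-alike plate in place, judged by eye only. The arm was clear of everything.

**What disagreed:**
- **Tip length:** the fingertips stand about 7 mm behind the TCP at bar width, not 22 mm ahead as `r.finger_overhang` says. A light touch on empty bench and the wrist depth agreed on this.
- **Missed grip:** because of that, my first grip on red closed just above the bar. It moved nothing measurable, and I corrected the height for the rest.
- **Forces:** the highest reading was about 18 N, during that bench touch. Each grip closed with 8–10 N upward on the tool, possibly the fingertips touching what lay below. The bars left on the pile had shifted no more than about 2 mm.

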